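# Turn the cover plate over on the paint rest

### The job

The cover plate with the rectangular window has its top painted; its bare back is next. Push it along the shelf top against the sloping rest it lies in front of, until it has climbed up and leans there, then tip its upper edge back towards the robot so it ends lying flat on the shelf top with the bare side up. Leave the other plate where it is.

Things in the scene. Friction and masses are not known exactly. Their poses are not given: they have to be found in the camera images.
- window_plate: Plate to turn over: flat aluminium, 95 (its x) x 116 (y) x 8 mm, 0.2 kg, with a 35 x 46 mm window through its middle; white paint on top, bare below. Origin: centre of the face underneath at the start, z up then (down once turned). Lies flat before one bay of the rest, centred to 10 mm, square to 0.1 rad, a 116 mm edge to the robot, the far edge 10 to 28 mm short of the rest.
- blank_plate: Second plate, same outline 95 x 116 x 8 mm and same white top but no window, lying before the other bay. Not to be moved. Origin: centre of its underside, z up.
- rest: Fixed plate rest, 290 mm wide (along y), 69 high. Origin on the shelf top, middle of its front foot line; x points away from the robot, square to that line. Two bays centred at y = -80 and +80 mm, each two slippery white nylon cheeks 30 mm wide with a 70 mm gap between, in which a finger can pass behind a leaning plate. A 12 mm high bar at x = 36 to 48 and props behind the cheeks.
- rest_top (a point): Point midway along the upper edge line of the cheeks' front faces: rest x = 40, y = 0, z = 69 mm. From the foot line the faces rise to it at 60 degrees. A plate pushed square to the foot line climbs them (up to 25 N at first), leans at 60 degrees when fully home: upper edge at x = 47, z = 82 mm. It stays so when let go. The 60 mm behind the rest hold nothing over 10 mm high but the bar.
Mind the look-alikes: they are no part of the job. Leave any black or blue look-alike of the window_plate alone.

How it is judged (in metres and radians):
On the way:
1. the windowed plate leans on the rest, between 45 and 75 degrees to the shelf top (angle between window_plate's own z axis and vertical between 0.785 and 1.309 rad and contact force between window_plate and rest above 0.1 N), for 0.2 s.
At the end, for the whole second after the job is handed in: The windowed plate lies still and flat on the shelf top, turned over (within 10 degrees), bare side up, its middle on the robot's side of the rest's foot line; the blank plate is within 15 mm of where it started (angle between window_plate's own z axis and vertical above 2.96 rad and height (world z) of window_plate between 0.003 and 0.013 m and linear speed of window_plate below 0.02 m/s and x of window_plate in the frame of rest below 0 m and distance of blank_plate from where it was at the start of the episode below 0.015 m); the robot touches nothing.
It fails at once if the blank plate is moved by more than 15 mm or tipped (distance of blank_plate from where it was at the start of the episode above 0.015 m or angle between blank_plate's own z axis and vertical above 0.2 rad).
It also fails if it takes over 51 s, if anything falls off the work surface, if the arm or the gripper's body presses on something with over 40 N, if the wrist force passes 120 N, or if a joint passes its speed limit or range.

### The arm

A 6-joint arm with a two-finger parallel gripper is mounted at the origin on the work surface. World frame = base frame: x ahead of the robot, y to its left, z up, the work surface at z = 0. Lengths are in m, angles in degrees, forces in N, time in s.
With the tool pointing down it reaches from about 0.4 to 0.825 m from the base axis. Payload 7 kg.
Tool frame: the origin (TCP) lies midway between the tips of the shut fingers; the grasp point (between the pads) lies 19 mm behind it (r.grip_point_offset is the z of the grasp point in the tool frame, in m); z points along the fingers, y is the line along which they close (so a half turn about z gives the same grasp; the last joint's range is limited). The gripper opens to 88 mm and grips with 3 to 60 N. Pads are 19 mm wide; open, the fingers measure 130 mm over their backs; the gripper's body (78 mm by 193 mm) begins 47 mm behind the grasp point.
Start: joints at [84.345, 20.546, 0.682, 0, -70.136, -16.507], TCP at [0.255, 0.625, 0.227] pointing down, gripper open.
Joint ranges: [-176.03, 176.03], [-82.01, 121.73], [-58.28, 71.71], [-173.87, 95.51], [-174.79, -0.11], [-173.66, 173.66]. Speed limits (degrees/s): [136.94, 136.94, 172.46, 180, 180, 180].

### API

Orientations are given as [roll, pitch, yaw] about the fixed x, y, z axes, in that order (R = Rz(yaw) Ry(pitch) Rx(roll)).
In Python, from plant import r, viewer, recognise, outline_of, pinpoint gives the robot as it stands.
- The arm moves only by the tool move_arm, never from a script. Its argument "targets" is a list of rows, each a list of 2 entries, a list of its own where there are three numbers: the shift along the tool's x, y, z in cm, then the turn, a rotation vector about the tool's x, y, z in rad. A call has 1 to 5 rows; each row is the pose to reach, as a shift and turn from the pose commanded when the call began, along the tool's axes at that moment; what a row does not reach only later rows make up. A row lasts 1/8 s, in which the tool goes at most 62.5 mm and 10.7 degrees, less where a joint would pass 70% of its speed; a pose out of reach is approached as far as the arm can. A call with a gripper value outside its range is refused whole. "jaw" is the finger opening in cm, from 0 to 8.76, set as the call begins (left out, the last holds). The fingers move at their own pace and stop on an object; "squeeze" is the grip in N (left out, the last holds). Time passes only in rows, so rows that repeat a pose let the fingers close. It gives the time, the measured TCP pose, the force, the opening and the grip force at its end, in the units of the state.
- r.get_state(): the state, without advancing time (a new reading comes with each control period).
- viewer.capture(name): name is "side" or "top"; returns a dict with "image" (400x640x3 uint8, blue, green, red), "intrinsics" (3x3 intrinsics, pixels), "camera_from_world" (4x4, takes a point from world to camera coordinates). Camera axes: x right, y up, looking along -z (the intrinsics and any distortion apply to the point x, -y, -z); pixel columns grow to the right and rows downward; lengths in m; the calibration is good to about 2 mm. A picture is of the moment at which its call begins. There is no depth.
- r.close_job(): hands the job in; it is judged then, once.
Trained networks look in the newest picture that a camera, given by its name, has taken for a name from the list of things; names that differ only in an ending like _2 or _b are one class to them, and where a whole thing is asked for, a point or a joint stands for the part that bears it (a point fixed in the world has none). Each returns a list of dicts, best first, with "score" (0 to 1); they miss things now and then, are a little off and sometimes report something else, mostly with a low value. They report only what shows in the picture. A call takes as long as a camera call. They do not tell look-alikes from the thing itself.
- recognise(label, camera): "box" ([left, top, right, bottom] in pixels, round what is visible of it).
- outline_of(label, camera): "mask" (400x640 bool, what is visible of it) and "box" ([left, top, right, bottom] in pixels, round what is visible of it).
- pinpoint(label, camera): "location" ([row, column] in pixels: a listed point, or the origin of a listed thing).
The state is a dict: "time_s": time; "joints": joint angles; "qd": joint speeds; "joint_torque": joint torques, N m; "tcp_pos": TCP position; "eef_rot": TCP orientation; "contact_force": force on the tool from outside, world axes, zero at the start; "moment": the same for the moment, N m; "gripper_width": finger opening in m; "gripper_force": force on a finger pad.
Only numpy, scipy, OpenCV 4.12 (cv2) and the standard library are available. Lean on these libraries where they do the work, as an engineer would, in place of code of your own. Each camera call takes 0.05 s, during which the arm holds its last target. There are 200 camera calls.

## Working session

There is one attempt and no reset: what is moved stays moved. The work goes in short steps, Python scripts to look and compute and a tool call to move; the robot and the scene stay as the last step left them, time stands still between calls to the robot, and variables do not carry over. Pictures are saved under pics/ and viewed, at most 10 in all, crops included, and the job is handed in when it is done.

Besides the shell and the picture viewer there is one more tool, called after "Call:" as name(argument=value, ...), one argument or row to a line, values as JSON. move_arm: Moves the arm, as the interface text tells. Its arguments: {"type":"object","properties":{"targets":{"type":"array","items":{"type":"array"}},"jaw":{"type":"number"},"squeeze":{"type":"number"}},"required":["targets"]}

```bash
mkdir -p pics; ls
cat > h.py <<'E'
import numpy as np, cv2
from plant import r, viewer, recognise, outline_of, pinpoint
from scipy.spatial.transform import Rotation as R
def ray(c,rc,z):
    K=np.array(c["intrinsics"]);T=np.array(c["camera_from_world"])
    d=np.linalg.inv(K)@[rc[1],rc[0],1]; d=np.array([d[0],-d[1],-d[2]])
    Rm=T[:3,:3];o=-Rm.T@T[:3,3];d=Rm.T@d
    return o+d*(z-o[2])/d[2]
def proj(c,p):
    T=np.array(c["camera_from_world"]);q=T[:3,:3]@p+T[:3,3];u=np.array(c["intrinsics"])@[q[0],-q[1],-q[2]]
    return u[1]/u[2],u[0]/u[2]
E
python3 - <<'E'
from h import *
s=r.get_state();print({k:np.round(v,3) for k,v in s.items()})
for n in("top","side"):
    c=viewer.capture(n);cv2.imwrite(f"pics/{n}0.png",c["image"])
    for l in("window_plate","blank_plate","rest"):
        for d in outline_of(l,n)[:4]: print(n,l,round(d["score"],2),d["box"])
        for d in pinpoint(l,n)[:4]: print("  pt",round(d["score"],2),d["location"],ray(c,d["location"],0).round(3))
    for d in pinpoint("rest_top",n)[:3]: print("  top",round(d["score"],2),d["location"],ray(c,d["location"],.069).round(3))
E
```

```text
pics
{'time_s': np.float64(0.0), 'joints': array([ 8.4345e+01,  2.0590e+01,  6.3300e-01, -2.2000e-02, -7.0137e+01,
       -1.6508e+01]), 'qd': array([-0.01 , -0.148,  0.083, -0.021, -0.02 ,  0.066]), 'joint_torque': array([ 1.0000e-03, -5.8272e+01,  2.9306e+01,  6.9970e+00,  7.0000e-03,
       -0.0000e+00]), 'tcp_pos': array([0.254, 0.625, 0.226]), 'eef_rot': array([ 1.79905e+02, -7.00000e-03, -2.21700e+01]), 'contact_force': array([-0.404, -0.907, -0.709]), 'moment': array([0.014, 0.039, 0.044]), 'gripper_force': np.float64(0.0), 'gripper_width': np.float64(0.088)}
top window_plate 0.96 [297.9, 159.3, 361.5, 214.7]
top window_plate 0.72 [236.2, 246.9, 314.0, 325.7]
top window_plate 0.7 [133.3, 218.3, 214.8, 293.0]
top window_plate 0.69 [157.1, 117.3, 234.0, 187.1]
  pt 0.97 [187.7, 327.8] [0.495 0.078 0.   ]
  pt 0.84 [283.7, 276.8] [0.309 0.175 0.   ]
  pt 0.82 [155.5, 195.5] [0.555 0.334 0.   ]
  pt 0.74 [252.4, 173.2] [0.368 0.373 0.   ]
top blank_plate 0.6 [374.6, 144.0, 443.5, 204.4]
  pt 0.58 [176.1, 409.8] [ 0.52  -0.083  0.   ]
top rest 0.91 [282.9, 107.9, 434.7, 165.0]
  pt 0.69 [150.3, 360.1] [0.569 0.015 0.   ]
  top 0.64 [122.5, 360.4] [0.611 0.023 0.069]
  top 0.4 [151.0, 358.0] [0.559 0.027 0.069]
side window_plate 0.66 [302.8, 217.5, 368.4, 265.4]
side window_plate 0.65 [285.1, 161.9, 325.5, 186.4]
side window_plate 0.65 [207.3, 176.4, 249.5, 210.3]
side window_plate 0.64 [202.7, 226.5, 271.5, 267.0]
  pt 0.75 [178.4, 304.5] [0.555 0.323 0.   ]
  pt 0.73 [245.1, 237.9] [0.311 0.183 0.   ]
  pt 0.68 [242.4, 335.6] [0.495 0.078 0.   ]
  pt 0.58 [191.9, 233.6] [0.371 0.368 0.   ]
side blank_plate 0.68 [353.7, 257.5, 433.7, 320.4]
  pt 0.86 [291.3, 391.8] [ 0.515 -0.085  0.   ]
side rest 0.81 [332.5, 183.7, 460.1, 283.6]
  pt 0.93 [242.7, 382.1] [0.58  0.025 0.   ]
  top 0.84 [208.6, 394.9] [0.618 0.04  0.069]
```

View pics/top0.png

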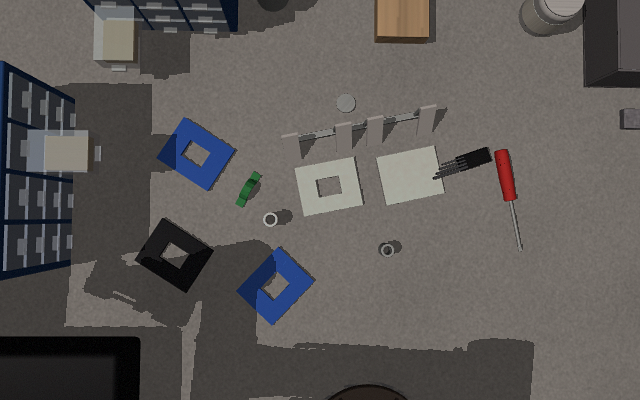

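View pics/side0.png

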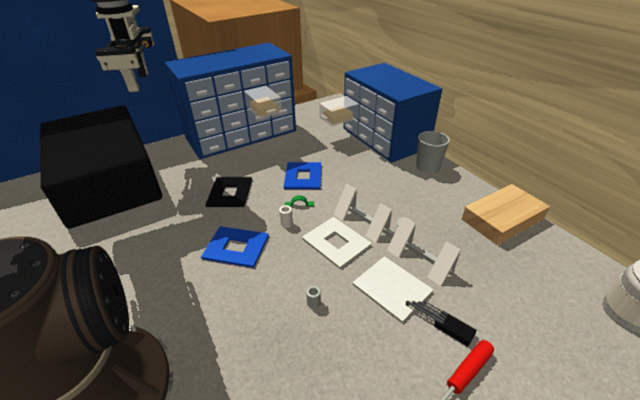

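The top view shows the white windowed plate at (328,187). The look-alikes are blue (196,155), blue (277,284) and black (173,252), and the blank plate is at (410,176). I choose the white windowed one, which lies in front of the left bay. Next I check it in a close crop and measure the edges.

Run:
```python
from h import *
c=viewer.capture("top");im=c["image"]
cv2.imwrite("pics/crop.png",cv2.resize(im[95:220,280:455],None,fx=4.5,fy=4.5,interpolation=cv2.INTER_CUBIC))
hsv=cv2.cvtColor(im,cv2.COLOR_BGR2HSV);g=((hsv[...,2]>185)).astype(np.uint8)
for l in("window_plate","blank_plate"):
    ds=outline_of(l,"top")
    d=ds[0]; m=d["mask"].astype(np.uint8)
    ct=max(cv2.findContours(m,cv2.RETR_EXTERNAL,cv2.CHAIN_APPROX_NONE)[0],key=cv2.contourArea)[:,0]
    P=np.array([ray(c,(v,u),.008)[:2] for u,v in ct])
    print(l,d["score"],cv2.minAreaRect((P*1000).astype(np.float32)),(cv2.boxPoints(cv2.minAreaRect((P*1000).astype(np.float32)))).round(0).tolist())
```

```text
window_plate 0.72 ((557.35498046875, 333.1280212402344), (118.62151336669922, 96.63883972167969), 57.4951171875) [[485.0, 309.0], [566.0, 257.0], [630.0, 357.0], [548.0, 409.0]]
blank_plate 0.7 ((521.0270385742188, -80.11698913574219), (96.97590637207031, 121.11090850830078), 13.54830265045166) [[460.0, -33.0], [488.0, -150.0], [582.0, -128.0], [554.0, -10.0]]
```

View pics/crop.png

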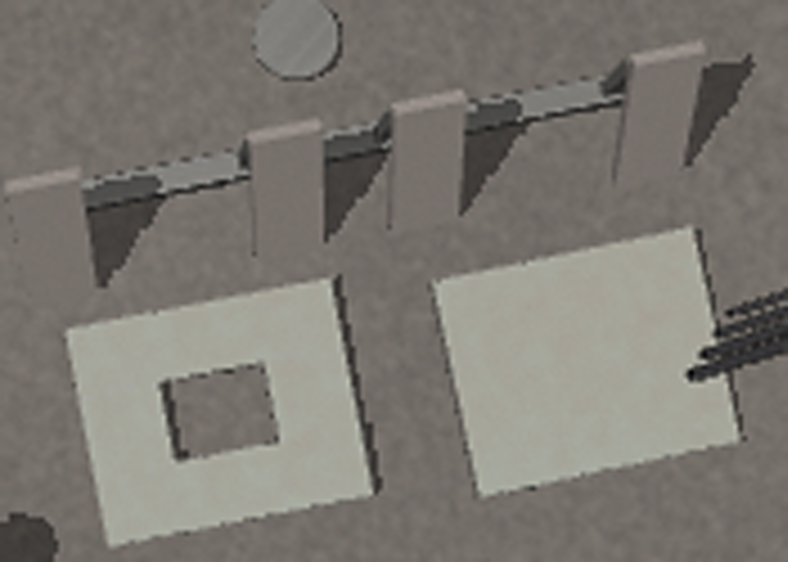

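Run:
```python
from h import *
c=viewer.capture("top")
def W(u,v,z): return ray(c,(v/4.5+95-.4,u/4.5+280-.4),z)[:2]
foot=[(100,288),(325,242),(460,215),(687,165)]; fy=[.115,.015,-.045,-.145]
top=[(8,190),(82,181),(250,140),(322,131),(392,110),(466,101),(630,64),(704,52)]; ty=[.145,.115,.045,.015,-.015,-.045,-.115,-.145]
A=np.array([(0,y) for y in fy]+[(.04,y) for y in ty]); B=np.array([W(*p,0) for p in foot]+[W(*p,.069) for p in top])
a=A-A.mean(0);b=B-B.mean(0);th=np.arctan2((a[:,0]*b[:,1]-a[:,1]*b[:,0]).sum(),(a*b).sum())
M=np.array([[np.cos(th),-np.sin(th)],[np.sin(th),np.cos(th)]]);t=B.mean(0)-M@A.mean(0)
print("rest",np.degrees(th),t.round(4),"res mm",((B-A@M.T-t)*1000).round(1).tolist())
for n,q in(("win",[(67,330),(335,280),(375,492),(110,545)]),("blank",[(434,282),(692,230),(741,440),(480,495)])):
    P=np.array([W(*p,.008) for p in q]); e=P[1]-P[0]+P[2]-P[3]
    L=(P-t)@M; print(n,"centre",P.mean(0).round(4),"yaw",np.degrees(np.arctan2(e[0],-e[1])).round(2),"corners in rest mm",(L*1000).round(0).tolist(),"mid",(L.mean(0)*1000).round(1))
s=viewer.capture("side")
for y in(.145,.0,-.145):
  for x,z in((0,0),(.04,.069)):
    p=M@[x,y]+t; print("side proj",y,x,np.round(proj(s,np.r_[p,z]),0))
# ring positions
for u,v in((270,219),(387,250),(346,103)): print("ring",((ray(c,(v,u),.03)[:2]-t)@M).round(3))
```

```text
rest 12.575224931901225 [0.5746 0.0166] res mm [[2.1, -0.1], [1.5, -0.1], [1.1, -0.4], [2.6, -2.6], [0.6, 0.0], [-1.9, -0.4], [0.5, 0.2], [-2.0, 0.3], [0.5, 1.1], [-1.9, 0.3], [-1.0, 1.5], [-2.1, 0.3]]
win centre [0.4981 0.076 ] yaw 11.53 corners in rest mm [[-14.0, 132.0], [-16.0, 15.0], [-109.0, 18.0], [-108.0, 134.0]] mid [-61.7  74.6]
blank centre [ 0.5214 -0.0817] yaw 12.21 corners in rest mm [[-26.0, -27.0], [-27.0, -142.0], [-120.0, -143.0], [-120.0, -26.0]] mid [-73.3 -84.4]
side proj 0.145 0 [214. 334.]
side proj 0.145 0.04 [184. 347.]
side proj 0.0 0 [246. 382.]
side proj 0.0 0.04 [213. 398.]
side proj -0.145 0 [285. 442.]
side proj -0.145 0.04 [250. 461.]
ring [-0.1    0.198]
ring [-0.204 -0.005]
ring [0.085 0.011]
```

```bash
cat >> h.py <<'E'
th=np.radians(12.575);O=np.array([.5746,.0166])
def go(x,y,z,yaw=12.575,pitch=0):
    """shift cm / turn rad to reach rest-frame (mm) pose"""
    s=r.get_state();R0=R.from_euler("xyz",s["eef_rot"],degrees=True)
    p=np.r_[O+np.array([[np.cos(th),-np.sin(th)],[np.sin(th),np.cos(th)]])@[x/1e3,y/1e3],z/1e3]
    Rt=R.from_euler("xyz",[180,pitch,yaw],degrees=True)
    print("shift",(R0.inv().apply(p-s["tcp_pos"])*100).round(2),"turn",(R0.inv()*Rt).as_rotvec().round(3),"world",p.round(3))
def where():
    s=r.get_state();d=s["tcp_pos"][:2]-O;print("t",s["time_s"],"rest mm",1e3*np.r_[d@[np.cos(th),np.sin(th)],d@[-np.sin(th),np.cos(th)],s["tcp_pos"][2]].round(4),s["eef_rot"].round(2),"F",s["contact_force"].round(1))
E
python3 -c "
from h import *
where();go(-136,75,200)"
```

```text
t 1.05 rest mm [-179.8  663.6  226.6] [-180.      0.    -22.16] F [-0.6 -0.5  0.7]
shift [37.14 45.87  2.66] turn [-0.    -0.    -0.606] world [0.426 0.06  0.2  ]
```

Call:
move_arm(
  targets=[
    [[3.7,4.6,0.3],[0,0,-0.06]],
    [[7.4,9.2,0.6],[0,0,-0.12]],
    [[11.1,13.8,0.9],[0,0,-0.18]],
    [[14.8,18.3,1.1],[0,0,-0.24]],
    [[18.5,22.9,1.4],[0,0,-0.3]],
  ],
  jaw=6,
)

```text
time_s: 1.68
tcp_pos: [0.3399, 0.3416, 0.2128]
eef_rot: [-180.0, -0.0, -4.8]
contact_force: [0.6, -0.2, 0.8]
gripper_width: 0.0606
gripper_force: 0.0
```

```bash
python3 -c "
from h import *
where();go(-136,75,200)"
```

```text
t 1.675 rest mm [-158.3  368.3  212.8] [-1.7995e+02 -3.0000e-02 -4.8300e+00] F [ 0.6 -0.2  0.8]
shift [10.9  27.32  1.27] turn [-0.001 -0.001 -0.304] world [0.426 0.06  0.2  ]
```

Call:
move_arm(
  targets=[
    [[2.2,5.5,0.3],[0,0,-0.06]],
    [[4.4,11,0.6],[0,0,-0.12]],
    [[6.6,16.4,0.9],[0,0,-0.18]],
    [[8.8,21.9,1.1],[0,0,-0.24]],
    [[10.9,27.3,1.3],[0,0,-0.304]],
  ],
)

```text
time_s: 2.3
tcp_pos: [0.4249, 0.0601, 0.2001]
eef_rot: [-180.0, -0.1, 12.6]
contact_force: [1.6, 0.7, -0.3]
gripper_width: 0.0602
gripper_force: 0.0
```

```bash
python3 -c "
from h import *
where();go(-136,75,30)"
```

```text
t 2.3 rest mm [-136.7   75.1  200.1] [-1.7998e+02 -9.0000e-02  1.2600e+01] F [ 1.6  0.7 -0.3]
shift [4.000e-02 1.000e-02 1.701e+01] turn [-0.    -0.001  0.   ] world [0.426 0.06  0.03 ]
```

Call:
move_arm(
  targets=[
    [[0,0,5.5],[0,0,0]],
    [[0,0,11],[0,0,0]],
    [[0,0,16],[0,0,0]],
    [[0,0,18.5],[0,0,0]],
    [[0,0,19.2],[0,0,0]],
  ],
)

```text
time_s: 2.92
tcp_pos: [0.4238, 0.0612, 0.0063]
eef_rot: [179.9, 0.2, 12.4]
contact_force: [0.7, -0.0, 1.2]
gripper_width: 0.0597
gripper_force: 0.0
```

```bash
python3 -c "
from h import *
where()
c=viewer.capture('side');cv2.imwrite('pics/s1.png',cv2.resize(c['image'][140:320,240:480],None,fx=3.2,fy=3.2))
where()"
```

```text
t 2.925 rest mm [-137.5   76.4    6.3] [1.7993e+02 1.6000e-01 1.2440e+01] F [ 0.7 -0.   1.2]
t 2.975 rest mm [-137.1   76.6    6.5] [1.7995e+02 1.1000e-01 1.2450e+01] F [-0.6  0.1  0.4]
```

View pics/s1.png

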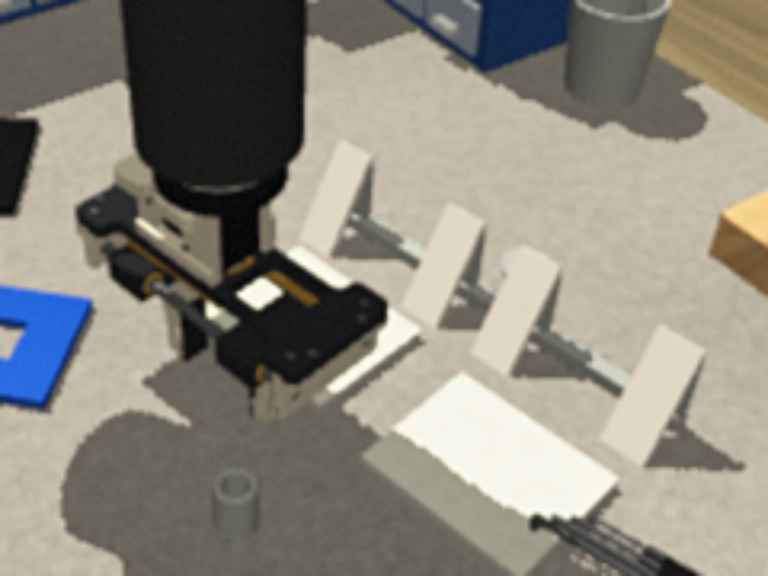

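Call:
move_arm(
  targets=[
    [[0.5,0,0.4],[0,0,0]],
    [[1,0,0.45],[0,0,0]],
    [[1.7,0,0.45],[0,0,0]],
    [[2.4,0,0.45],[0,0,0]],
    [[3.1,0,0.45],[0,0,0]],
  ],
)

```text
time_s: 3.6
tcp_pos: [0.4534, 0.0676, 0.003]
eef_rot: [180.0, 0.2, 12.4]
contact_force: [-18.4, 1.5, 19.3]
gripper_width: 0.0601
gripper_force: 11.1
```

```bash
python3 -c "
from h import *
where()"
```

```text
t 3.6 rest mm [-107.2   76.2    3. ] [179.95   0.2   12.4 ] F [-18.4   1.5  19.3]
```

Call:
move_arm(
  targets=[
    [[0.3,0,0],[0,0,0]],
    [[0.6,0,0],[0,0,0]],
    [[0.9,0,0],[0,0,0]],
    [[1.2,0,0],[0,0,0]],
  ],
)

```text
time_s: 4.1
tcp_pos: [0.4628, 0.0688, 0.0027]
eef_rot: [179.9, 0.4, 12.4]
contact_force: [-8.4, -2.9, 9.3]
gripper_width: 0.0601
gripper_force: 5.9
```

```bash
python3 -c "
from h import *
where()
c=viewer.capture('side');cv2.imwrite('pics/s2.png',cv2.resize(c['image'][140:320,240:480],None,fx=3.2,fy=3.2))"
```

```text
t 4.1 rest mm [-97.7  75.3   2.7] [179.89   0.41  12.37] F [-8.4 -2.9  9.3]
```

View pics/s2.png

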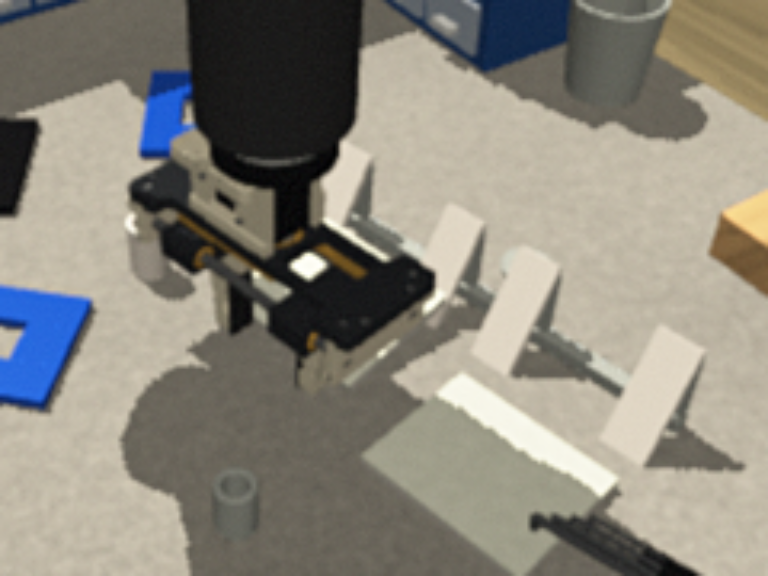

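The side crop shows the plate ahead of the fingers with its far edge starting up the cheeks near (430,310). I continue the push.

Call:
move_arm(
  targets=[
    [[0.7,0,0],[0,0,0]],
    [[1.4,0,0],[0,0,0]],
    [[2.1,0,0],[0,0,0]],
    [[2.8,0,0],[0,0,0]],
    [[3.5,0,0],[0,0,0]],
  ],
)

```text
time_s: 4.78
tcp_pos: [0.5013, 0.0788, 0.003]
eef_rot: [-180.0, -0.0, 12.4]
contact_force: [-1.1, -0.1, 0.1]
gripper_width: 0.0599
gripper_force: 0.8
```

```bash
python3 -c "
from h import *
where()"
```

```text
t 4.775 rest mm [-58.   76.7   3. ] [-1.800e+02 -1.000e-02  1.244e+01] F [-1.1 -0.1  0.1]
```

Call:
move_arm(
  targets=[
    [[0.7,0,0],[0,0,0]],
    [[1.4,0,0],[0,0,0]],
    [[2.1,0,0],[0,0,0]],
    [[2.8,0,0],[0,0,0]],
    [[3.3,0,0],[0,0,0]],
  ],
)

```text
time_s: 5.4
tcp_pos: [0.5334, 0.0859, 0.003]
eef_rot: [-180.0, -0.0, 12.4]
contact_force: [-1.9, -0.4, -0.9]
gripper_width: 0.0595
gripper_force: 0.7
```

```bash
python3 -c "
from h import *
where()
c=viewer.capture('side');cv2.imwrite('pics/s3.png',cv2.resize(c['image'][140:320,240:480],None,fx=3.2,fy=3.2))"
```

```text
t 5.4 rest mm [-25.1  76.6   3. ] [-1.800e+02 -1.000e-02  1.244e+01] F [-1.9 -0.4 -0.9]
```

View pics/s3.png

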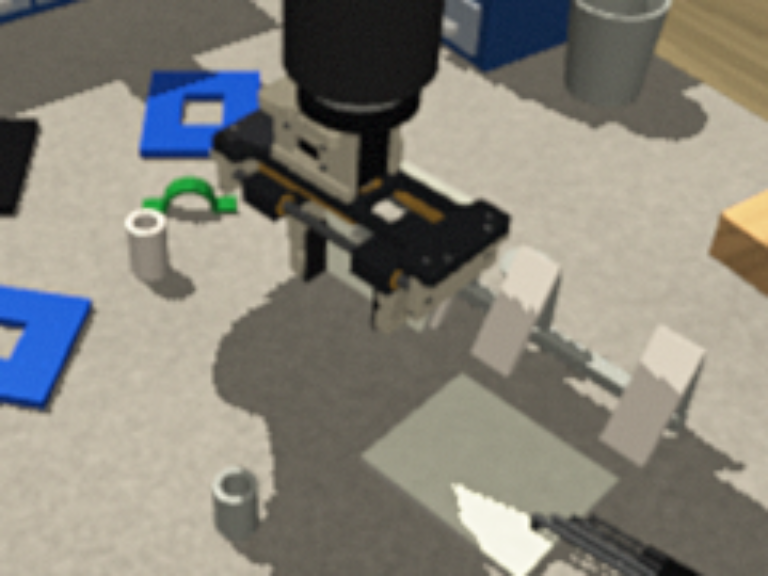

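The plate is up behind the fingers, with a white edge visible beyond the gripper at (430,185). Now the last few millimetres.

Call:
move_arm(
  targets=[
    [[0.2,0,0],[0,0,0]],
    [[0.4,0,0],[0,0,0]],
    [[0.6,0,0],[0,0,0]],
    [[0.8,0,0],[0,0,0]],
    [[0.8,0,0],[0,0,0]],
  ],
)

```text
time_s: 6.08
tcp_pos: [0.5393, 0.087, 0.0029]
eef_rot: [180.0, 0.1, 12.4]
contact_force: [-6.6, 0.7, 3.3]
gripper_width: 0.06
gripper_force: 3.9
```

```bash
python3 -c "
from h import *
where()"
```

```text
t 6.075 rest mm [-19.1  76.4   2.9] [1.7999e+02 1.5000e-01 1.2410e+01] F [-6.6  0.7  3.3]
```

Call:
move_arm(
  targets=[
    [[0.1,0,0],[0,0,0]],
    [[0.2,0,0],[0,0,0]],
    [[0.2,0,0],[0,0,0]],
  ],
)

```text
time_s: 6.45
tcp_pos: [0.5394, 0.087, 0.0028]
eef_rot: [180.0, 0.3, 12.4]
contact_force: [-12.9, 1.8, 9.6]
gripper_width: 0.0599
gripper_force: 7.9
```

```bash
python3 -c "
from h import *
where()"
```

```text
t 6.45 rest mm [-19.   76.4   2.8] [179.97   0.32  12.4 ] F [-12.9   1.8   9.6]
```

Fully home, since the force rises without any motion. I back off and lift.

Call:
move_arm(
  targets=[
    [[-0.5,0,0],[0,0,0]],
    [[-2,0,0],[0,0,0]],
    [[-5,0,-0.5],[0,0,0]],
    [[-9,0,-3],[0,0,0]],
    [[-11,0,-8],[0,0,0]],
  ],
)

```text
time_s: 7.08
tcp_pos: [0.4318, 0.0626, 0.0822]
eef_rot: [179.9, 0.3, 12.4]
contact_force: [1.5, 0.9, 0.1]
gripper_width: 0.06
gripper_force: 0.0
```

Call:
move_arm(
  targets=[
    [[0,0,-5],[0,0,0]],
    [[0,0,-10],[0,0,0]],
    [[0,0,-12],[0,0,0]],
  ],
  jaw=0,
)

```text
time_s: 7.45
tcp_pos: [0.4361, 0.0647, 0.2064]
eef_rot: [-179.9, -0.3, 12.5]
contact_force: [0.0, -0.3, 0.1]
gripper_width: 0.0353
gripper_force: 0.0
```

```bash
python3 -c "
from h import *
where();go(66,76,200)
c=viewer.capture('side');cv2.imwrite('pics/s4.png',cv2.resize(c['image'][140:320,240:480],None,fx=3.2,fy=3.2))
t=viewer.capture('top')
M=np.array([[np.cos(th),-np.sin(th)],[np.sin(th),np.cos(th)]])
for n in('top','side'):
  for d in outline_of('window_plate',n): print(n,round(d['score'],2),d['box'])
for y in(18,134):
  for x,z in((0,0),(47,82)):
    p=np.r_[O+M@[x/1e3,y/1e3],z/1e3];print(y,x,'top',np.round(proj(t,p),0)[::-1],'side',np.round(proj(c,p),0)[::-1])
"
```

```text
t 7.45 rest mm [-124.7   77.1  206.4] [-179.9    -0.35   12.47] F [ 0.  -0.3  0.1]
shift [19.07  0.07  0.75] turn [-0.002 -0.006 -0.002] world [0.622 0.105 0.2  ]
top 0.85 [288.7, 117.6, 352.7, 165.0]
top 0.76 [135.9, 218.9, 213.9, 292.9]
top 0.57 [159.9, 116.8, 234.6, 188.1]
side 0.97 [283.7, 163.4, 321.9, 186.0]
side 0.97 [209.2, 179.1, 249.8, 207.1]
side 0.94 [334.8, 180.5, 389.5, 240.6]
side 0.92 [200.5, 225.5, 271.3, 268.2]
18 0 top [350. 149.] side [376. 242.]
18 47 top [350. 118.] side [394. 203.]
134 0 top [292. 162.] side [338. 216.]
134 47 top [286. 131.] side [353. 180.]
```

View pics/s4.png

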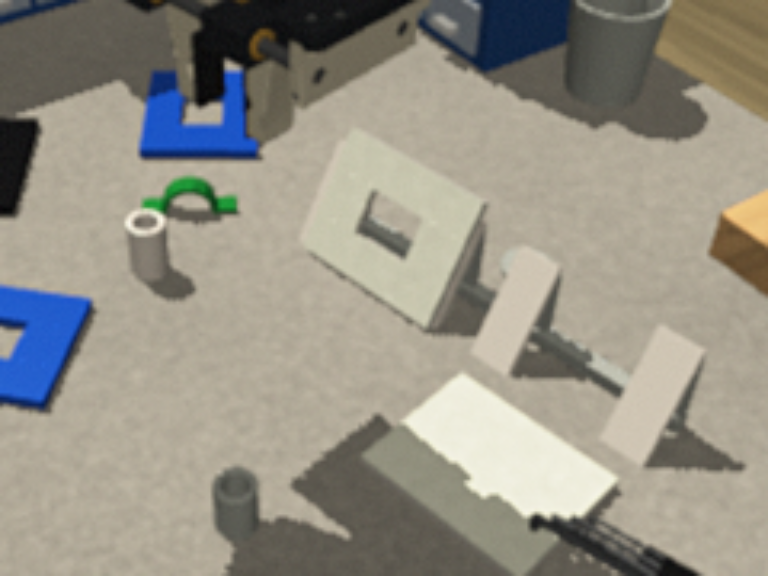

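The plate leans on both cheeks, with its upper edge from (350,130) to (485,205), as predicted. The blank plate is unmoved. Next I pass over and go down behind it with shut fingers.

Call:
move_arm(
  targets=[
    [[5,0,0],[0,0,0]],
    [[10,0,0],[0,0,0]],
    [[15,0,0],[0,0,0]],
    [[19.5,0,0],[0,0,0]],
    [[19.5,0,2],[0,0,0]],
  ],
  jaw=0,
)

```text
time_s: 8.28
tcp_pos: [0.6281, 0.1066, 0.1806]
eef_rot: [180.0, 0.1, 12.4]
contact_force: [-0.6, 0.4, -1.2]
gripper_width: 0.0005
gripper_force: 0.0
```

```bash
python3 -c "
from h import *
where();go(70,78,64)"
```

```text
t 8.275 rest mm [ 71.8  76.2 180.6] [1.7996e+02 5.0000e-02 1.2420e+01] F [-0.6  0.4 -1.2]
shift [-0.17 -0.19 11.66] turn [ 0.001  0.001 -0.003] world [0.626 0.108 0.064]
```

Call:
move_arm(
  targets=[
    [[0,-0.2,4],[0,0,0]],
    [[0,-0.2,8],[0,0,0]],
    [[0,-0.2,11],[0,0,0]],
    [[0,-0.2,11.6],[0,0,0]],
    [[0,-0.2,11.6],[0,0,0]],
  ],
)

```text
time_s: 8.9
tcp_pos: [0.625, 0.108, 0.0665]
eef_rot: [180.0, 0.1, 12.5]
contact_force: [0.8, 0.5, -0.1]
gripper_width: 0.0002
gripper_force: 0.0
```

```bash
python3 -c "
from h import *
where()
c=viewer.capture('side');cv2.imwrite('pics/s5.png',cv2.resize(c['image'][140:320,240:480],None,fx=3.2,fy=3.2))"
```

```text
t 8.9 rest mm [69.1 78.2 66.5] [1.7997e+02 7.0000e-02 1.2460e+01] F [ 0.8  0.5 -0.1]
```

View pics/s5.png

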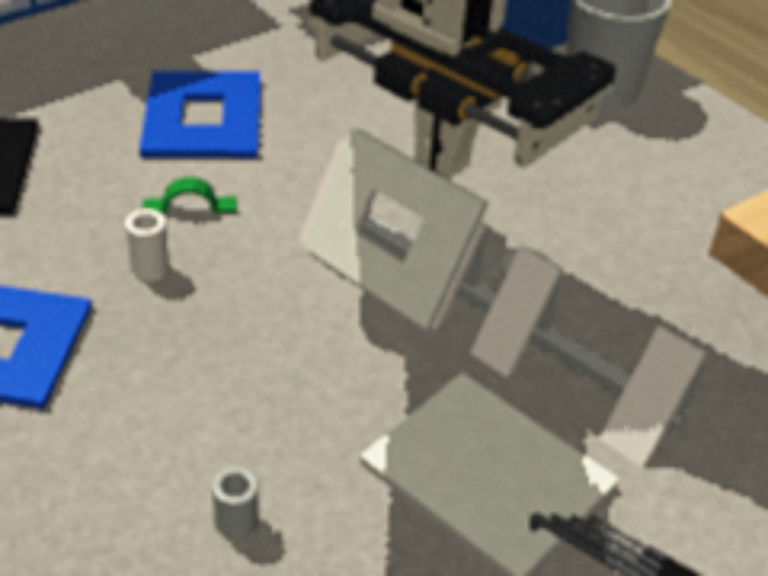

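The fingers stand behind the plate's upper edge at (445,160), midway. I pull them towards the robot.

Call:
move_arm(
  targets=[
    [[-0.8,0,0],[0,0,0]],
    [[-1.4,0,0],[0,0,0]],
    [[-2,0,0],[0,0,0]],
    [[-2.6,0,0],[0,0,0]],
    [[-3.2,0,0],[0,0,0]],
  ],
)

```text
time_s: 9.57
tcp_pos: [0.5935, 0.1012, 0.0672]
eef_rot: [-180.0, -0.0, 12.4]
contact_force: [-0.1, -0.5, -0.1]
gripper_width: 0.0004
gripper_force: 0.2
```

Call:
move_arm(
  targets=[
    [[-0.6,0,0],[0,0,0]],
    [[-1.2,0,0],[0,0,0]],
    [[-1.8,0,0],[0,0,0]],
    [[-2.4,0,0],[0,0,0]],
    [[-3,0,0],[0,0,0]],
  ],
)

```text
time_s: 10.2
tcp_pos: [0.5643, 0.0947, 0.067]
eef_rot: [180.0, 0.0, 12.4]
contact_force: [-0.0, 0.1, 0.3]
gripper_width: 0.0006
gripper_force: 0.0
```

```bash
python3 -c "
from h import *
where()
c=viewer.capture('side');cv2.imwrite('pics/s6.png',cv2.resize(c['image'][140:320,240:480],None,fx=3.2,fy=3.2))"
```

```text
t 10.2 rest mm [ 6.9 78.5 67. ] [1.800e+02 1.000e-02 1.244e+01] F [-0.   0.1  0.3]
```

View pics/s6.png

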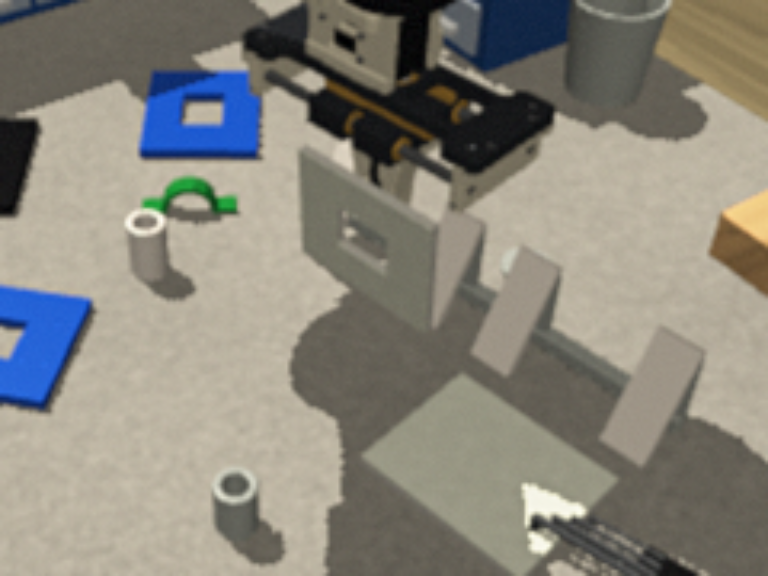

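The plate is nearly upright, with its top edge from (300,150) to (435,225) and its lower edge still at the foot line. I keep pulling.

Call:
move_arm(
  targets=[
    [[-0.5,0,0],[0,0,0]],
    [[-1,0,0],[0,0,0]],
    [[-1.5,0,0],[0,0,0]],
    [[-2,0,0],[0,0,0]],
    [[-2.5,0,0],[0,0,0]],
  ],
)

```text
time_s: 10.88
tcp_pos: [0.5399, 0.0893, 0.0671]
eef_rot: [-180.0, 0.0, 12.4]
contact_force: [-0.0, 0.3, 0.2]
gripper_width: 0.0004
gripper_force: 0.0
```

Call:
move_arm(
  targets=[
    [[0,0,0],[0,0,0]],
    [[0,0,0],[0,0,0]],
    [[0,0,0],[0,0,0]],
  ],
)

```text
time_s: 11.25
tcp_pos: [0.5405, 0.0895, 0.0671]
eef_rot: [-180.0, -0.0, 12.4]
contact_force: [0.3, -0.1, 0.7]
gripper_width: 0.0008
gripper_force: 0.0
```

```bash
python3 -c "
from h import *
where()
c=viewer.capture('side');cv2.imwrite('pics/s7.png',cv2.resize(c['image'][140:320,240:480],None,fx=3.2,fy=3.2))
for d in outline_of('window_plate','side'): print(round(d['score'],2),d['box'])"
```

```text
t 11.25 rest mm [-17.4  78.6  67.1] [-1.800e+02 -1.000e-02  1.244e+01] F [ 0.3 -0.1  0.7]
0.92 [282.5, 162.2, 320.8, 185.4]
0.91 [209.0, 177.4, 251.8, 208.4]
0.79 [203.1, 225.9, 270.7, 268.5]
0.57 [302.0, 216.8, 370.2, 267.2]
0.21 [330.7, 197.4, 456.7, 282.8]
```

View pics/s7.png

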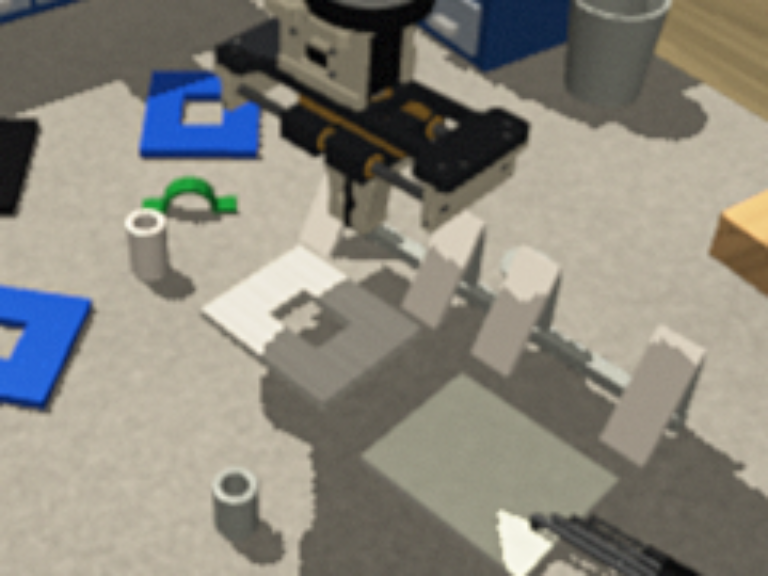

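The plate lies flat in front of the foot line with its bare grey side up, corners at (205,310), (300,245), (420,325) and (325,400). The blank plate is untouched. I lift clear and hand in.

Call:
move_arm(
  targets=[
    [[0,0,-3],[0,0,0]],
    [[0,0,-7],[0,0,0]],
    [[0,0,-10],[0,0,0]],
    [[0,0,-10],[0,0,0]],
  ],
)

```text
time_s: 11.85
tcp_pos: [0.5418, 0.09, 0.1697]
eef_rot: [-179.9, -0.3, 12.5]
contact_force: [-0.2, 0.4, -0.3]
gripper_width: 0.0004
gripper_force: 0.0
```

```bash
python3 -c "
from h import *
where();print(r.close_job())"
```

```text
t 11.85 rest mm [-16.   78.8 169.7] [-179.94   -0.29   12.46] F [-0.2  0.4 -0.3]
the job is handed in; nothing more can be done
None
```

The windowed plate leaned on the rest, was tipped back, and now lies flat in front of it with its bare side up; the blank plate was not moved, and I handed the job in at about 12 s (no verdict came back).

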